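Park the tall tin at the top of the sloping tin rack

ROBOT

A 6-joint arm with a two-finger parallel gripper is mounted at the origin on a cart in front of the work surface, level with it; the furniture and walls round the work are solid. World frame = base frame: x ahead of the robot, y to its left, z up, the work surface at z = 0. Lengths are in m, angles in rad, forces in N, time in s.
With the tool pointing down it reaches from about 0.325 to 0.9 m from the base axis. Payload 6.1 kg.
Tool frame: the origin (TCP) lies midway between the tips of the shut fingers; the grasp point (between the pads) lies 19 mm behind it; z points along the fingers, y is the line along which they close (so a half turn about z gives the same grasp; the last joint's range is limited). The gripper opens to 87 mm and grips with 3 to 60 N. Pads are 19 mm wide; open, the fingers measure 117 mm over their backs; the gripper's body (75 mm by 190 mm) begins 51 mm behind the grasp point.
Start: joints at [1.06, 0.22, 1.526, -0, 1.395, -0.126], TCP at [0.235, 0.579, 0.223] pointing down, gripper open.
Joint ranges: [-2.98, 2.98], [-0.91, 2.08], [0.09, 2.57], [-1.24, 4.39], [0.2, 2.65], [-2.68, 2.68]. Speed limits (rad/s): [2.57, 2.57, 3.01, 3.14, 3.14, 3.14].

INTERFACE

Orientations are given as [roll, pitch, yaw] about the fixed x, y, z axes, in that order (R = Rz(yaw) Ry(pitch) Rx(roll)).
In Python, from cell import get_state, vision, r, models gives the robot as it stands.
- The arm moves only by the tool play_rows, never from a script. Its argument "deltas" is a list of rows, each a list of 5 numbers: the closure in counts, from 0 (fully open) to 255 (shut), then the shift along the tool's x, y, z in mm, then the turn about the tool's z in rad. A call has 1 to 10 rows; each row shifts and turns the commanded pose from where the row before left it, along the tool's axes as they then stand; what a row does not reach is not made up. A row lasts 1/8 s, in which the tool goes at most 62.5 mm and 10.7 degrees, less where a joint would pass 70% of its speed; a pose out of reach is approached as far as the arm can. A call is refused whole if a number of a shift passes 62.5 or a number of a turn 0.188, either way. A call with a gripper value outside its range is refused whole. The fingers move at their own pace and stop on an object; the grip force is fixed at half the most. Time passes only in rows, so rows that do not move let the fingers close. It gives the time, the measured TCP pose, the force, the opening and the grip force at its end, in the units of the state.
- get_state(): the state, without advancing time (a new reading comes with each control period).
- vision.snapshot(name): name is "scene" or "top" or "wrist"; returns the picture (384x512x3 uint8, blue, green, red); there is no depth.
- vision.calibration(name): a dict with "K" (3x3 intrinsics, pixels), "pose" (4x4, takes a point from camera to world coordinates). Camera axes: x right, y down, z forward; pixel columns grow to the right and rows downward; lengths in m; the calibration is good to about 2 mm. A picture is of the moment at which its call begins: read the wrist's pose just before it. calibration takes no time and is no camera call; for the wrist camera it gives the pose at the moment of the call.
- r.sign_off(): hands the job in; it is judged then, once.
Trained networks look in the newest picture that a camera, given by its name, has taken for a name from the list of things; names that differ only in an ending like _2 or _b are one class to them, and where a whole thing is asked for, a point or a joint stands for the part that bears it (a point fixed in the world has none). Each returns a list of dicts, best first, with "p" (0 to 1); they miss things now and then, are a little off and sometimes report something else, mostly with a low value. They report only what shows in the picture. A call takes as long as a camera call. They do not tell look-alikes from the thing itself.
- models.spot_in(camera, thing): "centre" ([row, column] in pixels, amid what is visible of it).
- models.regions_of(camera, thing): "region" (384x512 bool, what is visible of it) and "centre" ([row, column] in pixels, amid what is visible of it).
- models.place_of(camera, thing): "centre" ([row, column] in pixels: a listed point, or the origin of a listed thing).
The state is a dict: "time_s": time; "joints": joint angles; "qd": joint speeds; "effort": joint torques, N m; "tool_pos": TCP position; "tcp_rot": TCP orientation; "ft_force": force on the tool from outside, world axes, zero at the start; "torque": the same for the moment, N m; "finger_gap": opening from 0.0 (shut) to 1.0 (fully open); "finger_force": force on a finger pad.
Only numpy, scipy, OpenCV 4.12 (cv2) and the standard library are available. Lean on these libraries where they do the work, as an engineer would, in place of code of your own. Each camera call takes 0.05 s, during which the arm holds its last target. There are 200 camera calls.

TASK

Two tins lie on their sides at the low end of the sloping two-lane rack. With the fingertips, gently push the taller tin up its lane, over the crest and into the dip against the stop at the top, so that it stays there and does not roll back. Do not pinch or lift it, and leave the short tin and the other things where they are.

Things in the scene. Friction and masses are not known exactly. Their poses are not given: they have to be found in the camera images.
- tin_rack: sloping rack of bare 4 mm sheet metal, fixed to the table, 298 long, 244 wide, about 80 high. Two lanes side by side, each 116 wide, centred on y = +60 and y = -60 mm, between walls (one of them between the lanes) 26 high above the lane floor. Origin: on the table under the rack's middle; +x points uphill along the lanes, y across them, z up.
- rack_lip (a point): middle of the rack's low lip: x = -150 mm of the rack, 24 mm above the table. The lip, 4 thick, crosses both lanes, 10 high above their floor, and keeps tins from rolling off the low end. From here (floor 14 mm above the table) the floor rises straight at 7 degrees to the crest; a tin let go on this ramp rolls back down.
- rack_crest (a point): middle of the crest of the lane floor: x = +75 mm of the rack, 42 mm above the table. Beyond it the floor falls at 10 degrees to the stop. A tin pushed past the crest rolls on by itself and rests in the dip against the stop, its axis at x = +102 mm of the rack, 75 mm above the table.
- rack_stop (a point): middle of the foot of the upright end stop that crosses both lanes: x = +140 mm of the rack, 30 mm above the table; the stop stands 50 mm above this point.
- tall_tin_mid (a point): centre of the tall closed food tin: 75 in diameter, 110 long, about 0.5 kg, smooth. It lies on its side across one of the two lanes (either one), at the start against the low lip with its axis at about x = -129 mm of the rack, 55 mm above the table; it rolls along the lane. Its own z axis is the tin's axis.
- short_tin_mid (a point): centre of the short closed food tin, 75 in diameter, 58 long, lying on its side at the low lip of the other lane, closer to one wall of it. Not to be moved.
- salt_ramekin: small white ramekin, 66 in diameter, 38 high, standing on the table; origin at the middle of its underside. Bystander.
- spice_jar: spice jar, 45 in diameter, 106 high, standing on the table; origin at the middle of its underside. Bystander.
- steel_bowl: small metal bowl, 135 in diameter, 55 high, standing on the table; origin at the middle of its underside. Bystander.
Not all that is in view belongs to the job. What is shaped like the part that bears short_tin_mid but orange is not meant.

How it is judged:
By the outcome, as a careful person would: the job done as asked, in the order asked, and still so for the second after the job is handed in, with the robot touching nothing.
It also fails if it takes over 42 s, if anything falls off the work surface, if the arm or the gripper's body presses on something with over 40 N, if the wrist force passes 120 N, or if a joint passes its speed limit or range.

## Working session

There is one attempt and no reset: what is moved stays moved. The work goes in short steps, Python scripts to look and compute and a tool call to move; the robot and the scene stay as the last step left them, time stands still between calls to the robot, and variables do not carry over. Pictures are saved under pics/ and viewed, at most 10 in all, crops included, and the job is handed in when it is done.

Besides the shell and the picture viewer there is one more tool, called after "Call:" in YAML: its name, and indented under it one key for each argument. play_rows: Moves the arm, as the interface text tells. Its arguments: {"type":"object","properties":{"deltas":{"type":"array","items":{"type":"array","items":{"type":"number"}}}},"required":["deltas"]}

```bash
mkdir -p pics; cat > h.py <<'E'
import numpy as np, cv2
from cell import get_state, vision, r, models
def ray(cam,rc,z,c=None):
    c=c or vision.calibration(cam);K=np.array(c["K"]);T=np.array(c["pose"])
    d=T[:3,:3]@np.linalg.solve(K,[rc[1],rc[0],1.]);o=T[:3,3]
    return (o+d*(z-o[2])/d[2]).round(4)
E
python3 - <<'E'
from h import *
for c in("scene","top"):
    im=vision.snapshot(c);cv2.imwrite(f"pics/{c}0.png",im)
    for n,z in(("rack_lip",.024),("rack_crest",.042),("rack_stop",.03),("tall_tin_mid",.055),("short_tin_mid",.055),("tin_rack",0),("salt_ramekin",0),("spice_jar",0),("steel_bowl",0)):
        print(c,n,[(round(d["p"],2),np.round(d["centre"]),ray(c,d["centre"],z)) for d in models.place_of(c,n)[:3]])
s=get_state();print(s["time_s"],s["tool_pos"],s["tcp_rot"])
E
```

```text
scene rack_lip [(0.64, array([233., 305.]), array([ 0.595, -0.234,  0.024])), (0.4, array([311., 283.]), array([ 0.3881, -0.4119,  0.024 ]))]
scene rack_crest [(0.74, array([317., 286.]), array([ 0.3795, -0.4365,  0.042 ])), (0.7, array([197., 250.]), array([ 0.5203, -0.0272,  0.042 ])), (0.36, array([231., 294.]), array([ 0.5641, -0.2186,  0.042 ]))]
scene rack_stop [(0.76, array([188., 238.]), array([0.5137, 0.0381, 0.03  ]))]
scene tall_tin_mid [(0.59, array([214., 314.]), array([ 0.6481, -0.2067,  0.055 ])), (0.59, array([236., 302.]), array([ 0.5656, -0.255 ,  0.055 ]))]
scene short_tin_mid [(0.95, array([233., 292.]), array([ 0.5468, -0.2305,  0.055 ])), (0.95, array([172., 328.]), array([ 0.8091, -0.0818,  0.055 ])), (0.63, array([226., 370.]), array([ 0.7699, -0.3376,  0.055 ]))]
scene tin_rack [(0.92, array([213., 272.]), array([ 0.5644, -0.0951,  0.    ])), (0.56, array([237., 305.]), array([ 0.6009, -0.2346,  0.    ]))]
scene salt_ramekin [(0.56, array([313., 286.]), array([ 0.3991, -0.4124,  0.    ]))]
scene spice_jar [(0.8, array([135., 229.]), array([0.6425, 0.3321, 0. 
[... 390 characters left out ...]
, -0.2072,  0.055 ]))]
top short_tin_mid [(0.93, array([110., 266.]), array([ 0.8056, -0.0649,  0.055 ])), (0.85, array([259., 319.]), array([ 0.3457, -0.2211,  0.055 ])), (0.7, array([186., 320.]), array([ 0.5645, -0.2259,  0.055 ]))]
top tin_rack [(0.57, array([191., 277.]), array([ 0.5573, -0.0968,  0.    ])), (0.18, array([169., 146.]), array([0.6281, 0.3272, 0.    ]))]
top salt_ramekin [(0.74, array([240., 378.]), array([ 0.4005, -0.415 ,  0.    ]))]
top spice_jar [(0.74, array([168., 146.]), array([0.6337, 0.3277, 0.    ]))]
top steel_bowl [(0.67, array([176., 388.]), array([ 0.605, -0.451,  0.   ]))]
1.0 [0.23461419 0.57930781 0.22256449] [3.14151061e+00 1.37003824e-06 2.75679779e+00]
```

View pics/scene0.png

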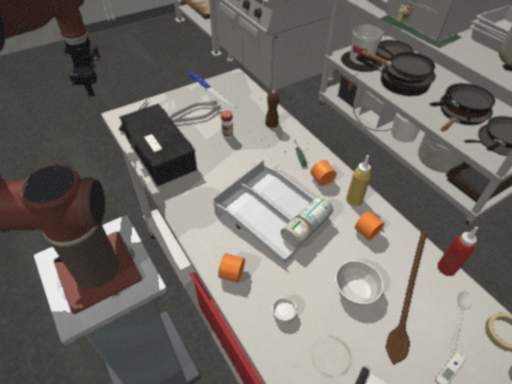

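View pics/top0.png

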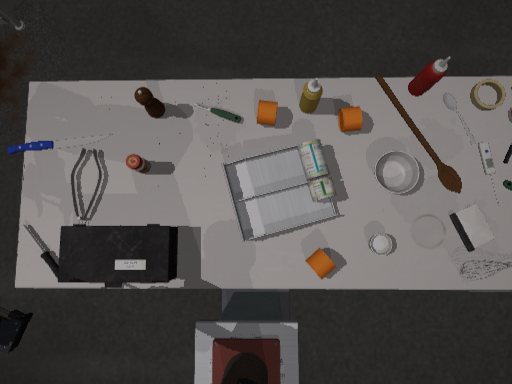

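The tall tin is at top px (159,314) and the short one at (187,321), both green/white labelled and in the rack. The orange short cylinders at (112,268), (118,350) and (263,320) are the look-alikes. I'll confirm in a crop.

```bash
python3 - <<'E'
import cv2
im=cv2.imread("pics/top0.png")[125:255,210:350]
cv2.imwrite("pics/crop.png",cv2.resize(im,None,fx=4.5,fy=4.5,interpolation=cv2.INTER_CUBIC))
E
```

```text
(no output)
```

View pics/crop.png

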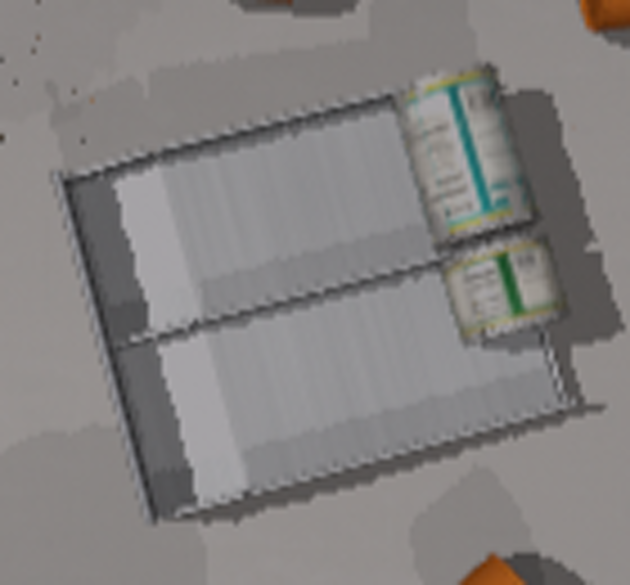

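The crop confirms it: the long green/white tin (teal stripe, crop px 468,155) fills the far lane at its low end. The short tin (507,290) is in the near lane, beside the centre wall. Next I fit the rack pose from its corners.

```bash
python3 - <<'E'
from h import *
from scipy.optimize import least_squares
c=vision.calibration("top");K=np.array(c["K"]);T=np.linalg.inv(np.array(c["pose"]))
pts=[((60,178),(.142,-.122,.08)),((153,520),(.142,.122,.08)),((580,405),(-.152,.122,.040)),((107,345),(.142,0,.08)),((165,165),(.075,-.116,.042)),((245,492),(.075,.116,.042))]
pts+= [((468,155),(-.129,-.06,.060))]
def proj(p,v):
    a=v[2];w=np.array([v[0]+np.cos(a)*p[0]-np.sin(a)*p[1],v[1]+np.sin(a)*p[0]+np.cos(a)*p[1],p[2]])
    q=K@(T[:3,:3]@w+T[:3,3]);return q[:2]/q[2]
def f(v): return np.concatenate([proj(p,v)-(np.array(q)/4.5+[210,125]) for q,p in pts])
s=least_squares(f,[.56,-.1,1.8],loss="soft_l1");v=s.x;print(v,f(v).reshape(-1,2).round(1).tolist())
a=v[2]
for n,p in dict(tin=(-.129,-.06),crest=(.075,-.06),dip=(.102,-.06),lip=(-.15,-.06)).items():
    print(n,v[0]+np.cos(a)*p[0]-np.sin(a)*p[1],v[1]+np.sin(a)*p[0]+np.cos(a)*p[1])
E
```

```text
[ 0.55362703 -0.10334042  1.84285074] [[-0.2, -1.4], [0.4, 1.3], [-1.0, 0.3], [-0.1, 0.3], [-0.9, -0.3], [1.5, -0.8], [0.5, 0.3]]
tin 0.6460839813228095 -0.21147326401293687
crest 0.5912669670621907 -0.014976203099672496
dip 0.5840117739982853 0.011030760844730137
lip 0.6517269092614025 -0.23170090263636114
```

Call:
play_rows:
  deltas:
    - [138,0,0,-5,0.152]
    - [138,0,0,-5,0.152]
    - [138,0,0,-5,0.152]
    - [138,0,0,-5,0.152]
    - [138,0,0,-5,0.152]
    - [138,0,0,-5,0.152]
    - [138,-42,8,0,0]
    - [138,-42,8,0,0]
    - [138,-42,8,0,0]
    - [138,-42,8,0,0]

```text
time_s: 2.25
tool_pos: [0.3113, 0.425, 0.2527]
tcp_rot: [3.141, -0.0, 1.845]
ft_force: [1.5, -0.6, 0.2]
finger_gap: 0.458
finger_force: 0.0
```

Call:
play_rows:
  deltas:
    - [138,-42,8,0,0]
    - [138,-42,8,0,0]
    - [138,-42,8,0,0]
    - [138,-42,8,0,0]
    - [138,-42,8,0,0]
    - [138,-42,8,0,0]
    - [138,-42,8,0,0]
    - [138,-42,8,0,0]
    - [138,-42,8,0,0]
    - [138,-42,8,0,0]

```text
time_s: 3.5
tool_pos: [0.5021, 0.0422, 0.2528]
tcp_rot: [3.141, 0.0, 1.845]
ft_force: [0.8, 0.3, -0.8]
finger_gap: 0.463
finger_force: 0.0
```

Call:
play_rows:
  deltas:
    - [138,-42,8,0,0]
    - [138,-42,8,0,0]
    - [138,-42,8,0,0]
    - [138,-42,8,0,0]
    - [138,-42,8,0,0]
    - [138,-40,8,0,0]
    - [138,-40,8,0,0]
    - [138,-23,8,0,0]
    - [138,0,0,0,0]
    - [138,0,0,0,0]

```text
time_s: 4.75
tool_pos: [0.6475, -0.2397, 0.2523]
tcp_rot: [-3.141, -0.001, 1.845]
ft_force: [0.5, 0.2, -0.9]
finger_gap: 0.463
finger_force: 0.0
```

```bash
python3 - <<'E'
from h import *
s=get_state();print(s["time_s"],s["tool_pos"],s["tcp_rot"],s["joints"],s["finger_gap"],s["ft_force"])
im=vision.snapshot("wrist");cv2.imwrite("pics/w1.png",im)
for n,z in(("tall_tin_mid",.055),("short_tin_mid",.055),("rack_lip",.024),("rack_crest",.042)):
    print(n,[(round(d["p"],2),np.round(d["centre"]),ray("wrist",d["centre"],z)) for d in models.place_of("wrist",n)[:3]])
p=np.array(s["tool_pos"])-[.5536,-.1033,0];a=1.8429
print("rack xy",p[0]*np.cos(a)+p[1]*np.sin(a),-p[0]*np.sin(a)+p[1]*np.cos(a))
E
```

```text
4.75 [ 0.6474784  -0.23969295  0.25230049] [-3.14116678e+00 -8.73751990e-04  1.84507582e+00] [-4.68819436e-01  3.61084096e-01  1.29930724e+00  3.56678432e-04
  1.48210608e+00 -7.43130870e-01] 0.4634512350189324 [ 0.52192738  0.1926725  -0.93266684]
tall_tin_mid []
short_tin_mid [(0.89, array([ 49., 443.]), array([ 0.7999, -0.0722,  0.055 ])), (0.65, array([265., 337.]), array([ 0.7789, -0.3186,  0.055 ])), (0.46, array([ 19., 200.]), array([ 0.5653, -0.1102,  0.055 ]))]
rack_lip []
rack_crest []
rack xy -0.15660533418449255 -0.05376765829213015
```

View pics/w1.png

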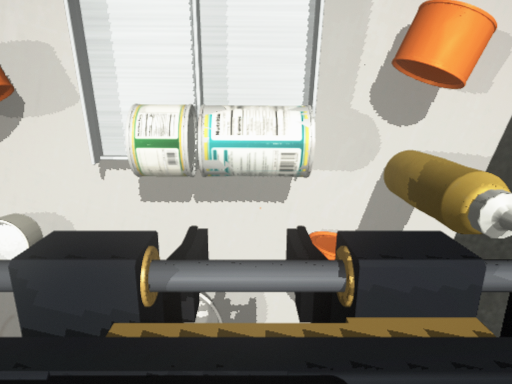

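```bash
python3 - <<'E'
from h import *
c=vision.calibration("wrist");a=1.845
for n,rc,z in(("tin c",(141,257),.0625),("tinL",(141,200),.055),("tinR",(141,314),.055),("tin top edge",(105,257),.055),("tin bottom edge",(177,257),.055),("bottle base",(182,408),.02),("cap",(212,490),.16),("wallR lo",(100,316),.045),("wallR hi",(5,321),.055),("wallC",(5,197),.055)):
    w=ray("wrist",rc,z,c);p=w-[.5536,-.1033,0]
    print(n,w,"rack",(p[0]*np.cos(a)+p[1]*np.sin(a)).round(4),(-p[0]*np.sin(a)+p[1]*np.cos(a)).round(4))
E
```

```text
tin c [ 0.6498 -0.2065  0.0625] rack -0.1254 -0.0647
tinL [ 0.5929 -0.2233  0.055 ] rack -0.1262 -0.0053
tinR [ 0.7076 -0.1911  0.055 ] rack -0.1262 -0.1245
tin top edge [ 0.6402 -0.1722  0.055 ] rack -0.0898 -0.0647
tin bottom edge [ 0.661  -0.2442  0.055 ] rack -0.1647 -0.0652
bottle base [ 0.8379 -0.2088  0.02  ] rack -0.1785 -0.2451
cap [ 0.835  -0.2004  0.16  ] rack -0.1697 -0.2446
wallR lo [ 0.6982 -0.1508  0.045 ] rack -0.0849 -0.1263
wallR hi [ 0.673  -0.0678  0.055 ] rack 0.0018 -0.1246
wallC [ 0.56   -0.0996  0.055 ] rack 0.0018 -0.0072
```

The wrist view shows the tall tin at px (258,141), its ends at columns 200–314, and the fingers about 10 mm to one side of its middle. I'll back off, centre and lower.

Call:
play_rows:
  deltas:
    - [138,-24,5,0,0]
    - [138,-26,6,0,0]
    - [138,0,0,35,0]
    - [138,0,0,35,0]
    - [138,0,0,35,0]
    - [138,0,0,35,0]
    - [138,0,0,35,0]
    - [138,0,0,30,0]
    - [138,0,0,0,0]
    - [138,0,0,0,0]

```text
time_s: 6.25
tool_pos: [0.6728, -0.2858, 0.0492]
tcp_rot: [3.14, 0.001, 1.845]
ft_force: [-0.0, 0.5, -0.8]
finger_gap: 0.46
finger_force: 0.0
```

```bash
cat >> h.py <<'E'
def st():
    s=get_state();p=np.array(s["tool_pos"])-[.5536,-.1033,0];a=1.845
    print(s["time_s"],"rack",(p[0]*np.cos(a)+p[1]*np.sin(a)).round(4),(-p[0]*np.sin(a)+p[1]*np.cos(a)).round(4),p[2].round(4),np.round(s["ft_force"],1),np.round(s["tcp_rot"],3))
E
python3 -c "
from h import *
st();cv2.imwrite('pics/s2.png',vision.snapshot('scene')[140:320,180:420].repeat(3,0).repeat(3,1))"
```

```text
6.25 rack -0.208 -0.0653 0.0492 [-0.   0.5 -0.8] [3.140e+00 1.000e-03 1.845e+00]
```

View pics/s2.png

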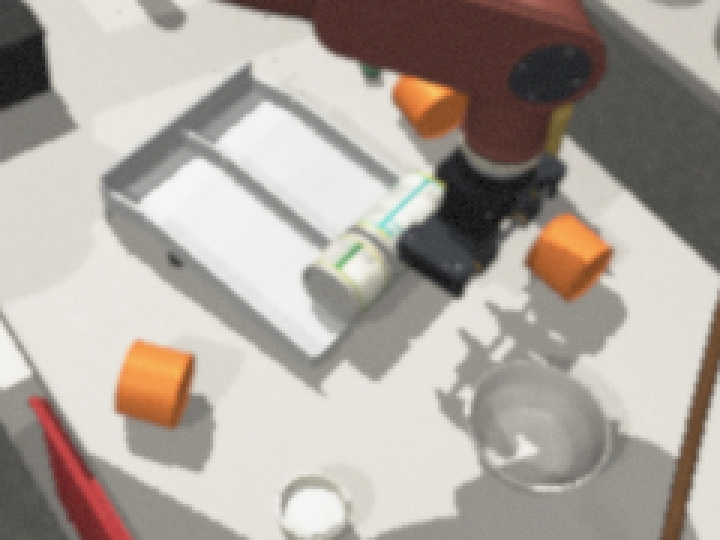

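The picture shows the fingers behind the tall tin at the low end, with everything else undisturbed. Now the slow push, rising with the ramp.

Call:
play_rows:
  deltas:
    - [138,6,0,0,0]
    - [138,6,0,0,0]
    - [138,6,0,0,0]
    - [138,6,0,0,0]
    - [138,5,0,0,0]
    - [138,5,0,-0.5,0]
    - [138,5,0,-0.6,0]
    - [138,5,0,-0.6,0]
    - [138,5,0,-0.6,0]
    - [138,5,0,-0.6,0]

```text
time_s: 7.55
tool_pos: [0.6573, -0.2335, 0.0506]
tcp_rot: [3.141, 0.0, 1.845]
ft_force: [1.0, -3.3, 2.9]
finger_gap: 0.461
finger_force: 2.0
```

Call:
play_rows:
  deltas:
    - [138,7,0,-0.9,0]
    - [138,7,0,-0.9,0]
    - [138,7,0,-0.9,0]
    - [138,7,0,-0.9,0]
    - [138,7,0,-0.9,0]
    - [138,7,0,-0.9,0]
    - [138,7,0,-0.9,0]
    - [138,7,0,-0.9,0]
    - [138,7,0,-0.9,0]
    - [138,7,0,-0.9,0]

```text
time_s: 8.8
tool_pos: [0.6382, -0.1658, 0.0595]
tcp_rot: [-3.142, -0.0, 1.845]
ft_force: [1.5, -4.1, 2.9]
finger_gap: 0.46
finger_force: 2.0
```

```bash
python3 -c "
from h import *
st();cv2.imwrite('pics/s3.png',vision.snapshot('scene')[140:320,180:420].repeat(3,0).repeat(3,1))"
```

```text
8.8 rack -0.0831 -0.0646 0.0595 [ 1.5 -4.1  2.9] [-3.142 -0.     1.845]
```

View pics/s3.png

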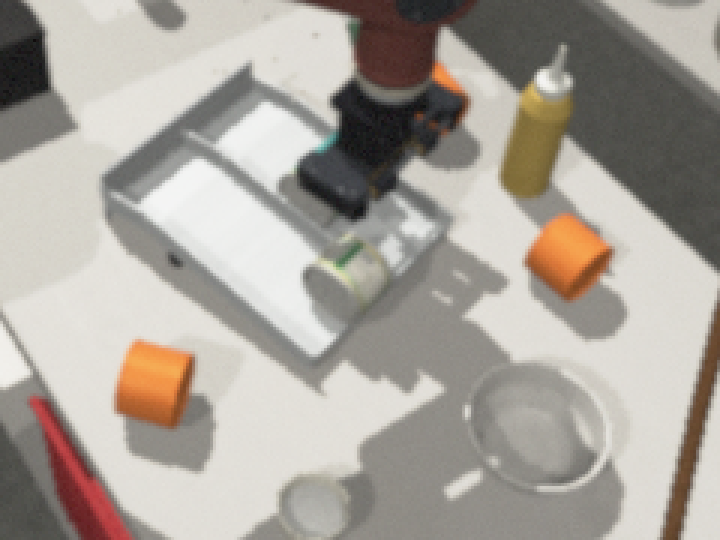

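Rolling well at about 4 N, with the tin ahead of the fingers and the short tin untouched. Continuing.

Call:
play_rows:
  deltas:
    - [138,7,0,-0.9,0]
    - [138,7,0,-0.9,0]
    - [138,7,0,-0.9,0]
    - [138,7,0,-0.9,0]
    - [138,7,0,-0.9,0]
    - [138,7,0,-0.9,0]
    - [138,7,0,-0.9,0]
    - [138,7,0,-0.9,0]
    - [138,7,0,-0.9,0]
    - [138,7,0,-0.9,0]

```text
time_s: 10.1
tool_pos: [0.6193, -0.0984, 0.0685]
tcp_rot: [-3.142, 0.0, 1.845]
ft_force: [0.0, -4.7, 2.2]
finger_gap: 0.457
finger_force: 2.0
```

Call:
play_rows:
  deltas:
    - [138,5,0,-0.6,0]
    - [138,5,0,-0.6,0]
    - [138,5,0,-0.6,0]
    - [138,5,0,-0.6,0]
    - [138,4,0,-0.4,0]
    - [138,3,0,-0.3,0]
    - [138,3,0,-0.3,0]
    - [138,3,0,0,0]
    - [138,3,0,0,0]
    - [138,3,0,0,0]

```text
time_s: 11.35
tool_pos: [0.6087, -0.061, 0.0717]
tcp_rot: [-3.141, -0.0, 1.845]
ft_force: [0.5, -1.7, 2.1]
finger_gap: 0.46
finger_force: 1.1
```

```bash
python3 -c "
from h import *
st()"
```

```text
11.35 rack 0.0258 -0.0645 0.0717 [ 0.5 -1.7  2.1] [-3.141 -0.     1.845]
```

Call:
play_rows:
  deltas:
    - [138,3,0,0,0]
    - [138,3,0,0,0]
    - [138,3,0,0,0]
    - [138,3,0,0,0]
    - [138,3,0,0,0]
    - [138,2,0,0,0]
    - [138,0,0,0,0]
    - [138,0,0,0,0]
    - [138,0,0,0,0]
    - [138,0,0,0,0]

```text
time_s: 12.6
tool_pos: [0.6043, -0.045, 0.0719]
tcp_rot: [3.142, 0.0, 1.845]
ft_force: [0.1, -0.3, -0.3]
finger_gap: 0.459
finger_force: 0.0
```

Call:
play_rows:
  deltas:
    - [138,-6,0,0,0]
    - [138,-15,0,-3,0]
    - [138,-25,0,-15,0]
    - [138,-25,0,-30,0]
    - [138,-25,0,-40,0]
    - [138,-25,0,-40,0]
    - [138,-25,0,-40,0]
    - [138,0,0,0,0]
    - [138,0,0,0,0]
    - [138,0,0,0,0]

```text
time_s: 13.85
tool_pos: [0.6429, -0.1852, 0.2382]
tcp_rot: [-3.139, -0.002, 1.845]
ft_force: [-0.0, -0.3, 0.0]
finger_gap: 0.461
finger_force: 0.0
```

```bash
python3 -c "
from h import *
st();im=vision.snapshot('top');cv2.imwrite('pics/t4.png',im[100:280,200:420].repeat(3,0).repeat(3,1))
for n,z in(('tall_tin_mid',.075),('short_tin_mid',.055)):print(n,[(round(d['p'],2),ray('top',d['centre'],z)) for d in models.place_of('top',n)[:4]])
im=vision.snapshot('scene');cv2.imwrite('pics/s4.png',im[140:320,180:420].repeat(3,0).repeat(3,1))"
```

```text
13.85 rack -0.103 -0.0638 0.2382 [-0.  -0.3  0. ] [-3.139e+00 -2.000e-03  1.845e+00]
tall_tin_mid [(0.68, array([0.5883, 0.0177, 0.075 ]))]
short_tin_mid [(0.69, array([ 0.803 , -0.0658,  0.055 ])), (0.55, array([ 0.3343, -0.225 ,  0.055 ])), (0.42, array([ 0.5571, -0.2291,  0.055 ]))]
```

View pics/s4.png

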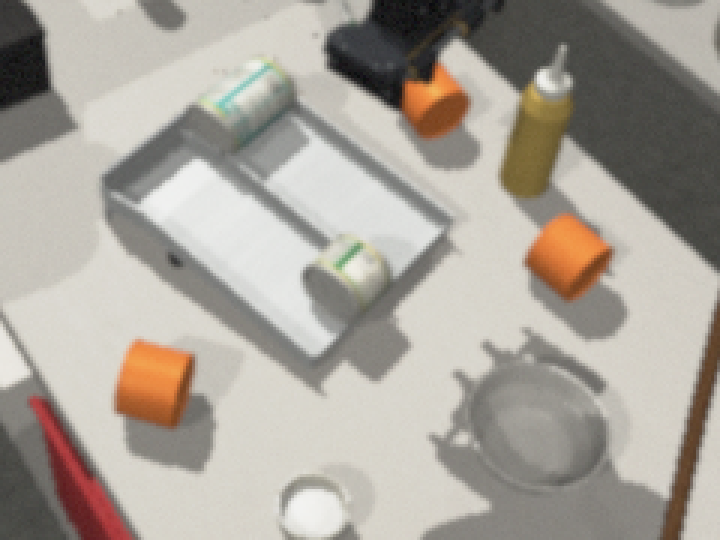

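View pics/t4.png

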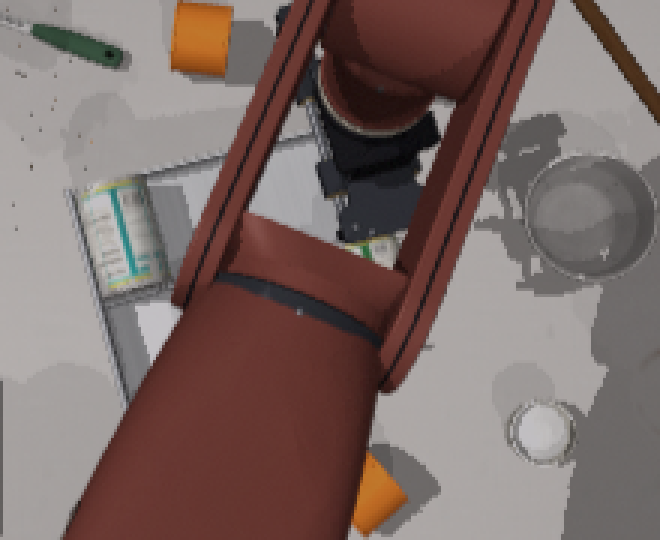

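The tall tin rests in the dip against the stop (scene crop px 240,105). The short tin and the other things have not moved, and the arm is clear. Handing in.

```bash
python3 -c "
from h import *
print(r.sign_off())"
```

```text
the job is handed in; nothing more can be done
None
```

The tall tin was pushed over the crest and rests in the dip against the stop, the short tin and the other things have not moved, and the job was handed in at about 14 s.

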